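Seat a sprung centring probe in a shuttered socket

TASK

Lift the sprung probe (straight round handle, not the ball-knobbed plug) out of its rest block and find the hidden centring socket of the long base unit by feel: starting near one end of the unit's bare metal cover strip, slide the probe's tip gently along the strip's centre line until it drops in. Then push the probe straight down fully home, collar flat on the strip, and let go so that it stands there upright. Press only lightly, never hard, and leave everything else on the bench undisturbed.

Things in the scene. Friction and masses are not known exactly. Their poses are not given: they have to be found in the camera images.
- probe: the sprung centring probe, standing upright in one of the two rest blocks. Origin at the centre of its collar's underside, z up along the handle. Round steel collar 36 mm in diameter, 12 mm high; above it a round black handle (24 mm diameter), then a steel button 16 mm in diameter up to 80 mm above the origin. Below the collar a thin sprung plunger. Mass about 0.2 kg
- probe_handle (a point): on the probe's axis, halfway up its round black handle, 43 mm above the probe's origin: the place to grip. The handle runs from 12 to 74 mm above the origin
- probe_tip (a point): the lowest point of the probe's plunger: a 10 mm round steel pin with a rounded end that sticks out 30 mm below the collar. It is sprung: it yields up into the probe by at most 12 mm, taking about 2.4 N to start and 6 N at its stop
- unit: fixed long base unit of grey-painted metal, 100 mm (its x) by 284 mm (its y, the long way), origin at the centre of its underside, z up. In its middle lies a flat bare metal cover strip, its top 50 mm above the origin, 52 mm wide in x, between two grey end covers that stand 6 mm higher; the side rails are 1 mm lower
- strip_middle (a point): centre of the visible strip's top. Somewhere on the centre line (unit's x = 0), within 36 mm either way along the unit's y and different each time, is a round socket, 18 mm diameter, 2 mm chamfer, over 36 mm deep, closed flush by a shutter of the same metal, so hardly to be seen: a weakly sprung plug that a tip pushes straight down (0.3 to 0.8 N). Else the strip is rigid and fixed
- strip_end_right (a point): on the strip's centre line, where the strip meets the end cover at the unit's -y end (65 mm from the middle), at the strip's height
- strip_end_left (a point): the same at the unit's +y end
- rest_a: fixed dark steel rest block, 70 x 70 x 45 mm high, origin at the centre of its underside, with an upright 15 mm hole 40 mm deep in its top. It changes places with the other rest from start to start, but the probe always stands in this one, its collar on the block's top
- rest_b: the second rest block, just like the first; the spare plug stands in it
- core_tall: bystander: grey concrete core standing upright, 50 mm diameter, 100 mm tall; origin at the centre of its underside
- core_short: bystander: grey concrete core standing upright, 60 mm diameter, 55 mm tall; origin at the centre of its underside
- cube: bystander: grey concrete cube, 50 mm; origin at the centre of its underside
- cap_ring: bystander: flat steel ring, 56 mm outside, 40 mm inside, 12 mm tall; origin at the centre of its underside
- wrench: bystander: steel wrench lying flat on the bench
- brush: bystander: small hand brush lying flat on the bench
- jar: bystander: jar with a lid, 60 mm diameter, 80 mm tall, standing; origin at the centre of its underside
- spare_plug: bystander: steel plug with a black ball knob (32 mm ball, knob top 58 mm above the rest) standing in the other rest block; a bystander, not the probe. Origin at the centre of its flange's underside
Mind the look-alikes: they are no part of the job. Leave any blue look-alike of the probe alone.

How it is judged:
On the way, in this order (a step that is already met when the one before it is completed fails the run):
1. the probe has been lifted out of its rest block (tip more than 5 mm above the block's top) (height (world z) of probe_tip above 0.05 m), for 0.1 s.
2. the tip slides along the top of the cover strip, in contact with it (contact force between probe and unit above 0.5 N and linear speed of probe above 0.004 m/s and z of probe_tip in the frame of unit between 0.047 and 0.053 m and x of probe_tip in the frame of unit between -0.022 and 0.022 m and y of probe_tip in the frame of unit between -0.065 and 0.065 m), for 0.2 s.
At the end, for the whole second after the job is handed in: the probe stands in the socket, released and at rest: its tip 27.5 mm or more below the strip's top, its collar within 2.5 mm of the strip, upright within 0.06 rad (z of probe_tip in the frame of unit between 0.015 and 0.0225 m and x of probe_tip in the frame of unit between -0.01 and 0.01 m and y of probe_tip in the frame of unit between -0.055 and 0.055 m and angle between probe's own z axis and vertical below 0.06 rad and z of probe in the frame of unit below 0.0525 m and linear speed of probe below 0.01 m/s); the robot touches nothing.
It fails at once if the probe presses on the base unit with more than 25 N (contact force between probe and unit above 25 N).
It fails at once if a bystander is moved by more than 15 mm (distance of any of core_tall, core_short, cube, cap_ring, wrench, brush, jar, spare_plug from where it was at the start of the episode above 0.015 m).
It also fails if it takes over 48 s, if anything falls off the work surface, if the arm or the gripper's body presses on something with over 40 N, if the wrist force passes 120 N, or if a joint passes its speed limit or range.

ROBOT

A 6-joint arm with a two-finger parallel gripper is mounted at the origin on the work surface. World frame = base frame: x ahead of the robot, y to its left, z up, the work surface at z = 0. Lengths are in m, angles in rad, forces in N, time in s.
With the tool pointing down it reaches from about 0.225 to 0.875 m from the base axis. Payload 3.4 kg.
Tool frame: the origin (TCP) lies at the very end of the fingers, on their centre line; the grasp point (between the pads) lies manip.pinch_z behind it (manip.pinch_z is the distance from the TCP to the grasp point, in m); z points along the fingers, y is the direction in which the jaws open and shut (so a half turn about z gives the same grasp; the last joint's range is limited). The gripper opens to 85 mm and grips with 20 to 120 N. Pads are 22 mm wide; open, the fingers measure 114 mm over their backs; the gripper's body (76 mm by 85 mm) begins 54 mm behind the grasp point. The pads swing forward as they close: fully open they stand 13 mm farther back than shut.
Start: joints at [1.22, 0.276, 1.505, -0, 1.361, -0.121], TCP at [0.131, 0.56, 0.231] pointing down, gripper open.
Joint ranges: [-2.89, 2.89], [-0.75, 2.08], [0.22, 2.7], [-1.18, 4.32], [0.11, 2.71], [-2.7, 2.7]. Speed limits (rad/s): [2.57, 2.57, 3.14, 3.14, 3.14, 3.14].

INTERFACE

Orientations are given as a unit quaternion [w, x, y, z].
In Python, from rig import manip, imaging, workorder gives the robot as it stands.
- The arm moves only by the tool apply_moves, never from a script. Its argument "moves" is one flat list of numbers, 7 for each row, row after row: the finger opening in m, from 0 to 0.0854, then the shift along the tool's x, y, z in m, then the turn, a rotation vector about the tool's x, y, z in rad. In form: [jaw, tx, ty, tz, rx, ry, rz, jaw, tx, ty, tz, rx, ry, rz, ...]. A call has exactly 8 rows; each row shifts and turns the pose as measured when the row begins, along the tool's axes as they then stand; what a row does not reach is not made up. A row lasts 1/12 s, in which the tool goes at most 41.7 mm and 7.16 degrees, less where a joint would pass 70% of its speed; a pose out of reach is approached as far as the arm can. A call with a gripper value outside its range is refused whole. The fingers move at their own pace and stop on an object; "newtons" is the grip in N (left out, the last holds). Time passes only in rows, so rows that do not move let the fingers close, or fill a call up. It gives the time, the measured TCP pose, the force and the opening at its end, in the units of the state.
- manip.get_state(): the state, without advancing time (a new reading comes with each control period).
- imaging.get_image(name): name is "side" or "top"; returns a dict with "image" (400x640x3 uint8, red, green, blue), "range_z" (400x640 float32, m along the optical axis (not along the pixel's ray), 0 where there is no reading), "fx", "fy", "cx", "cy" (pixels), "R" (3x3) and "t" (3): a world point X has camera coordinates R X + t. Camera axes: x right, y down, z forward; pixel columns grow to the right and rows downward; lengths in m; the calibration is good to about 2 mm. A picture is of the moment at which its call begins.
- workorder.sign_off(): hands the job in, once; it reports no verdict.
The state is a dict: "clock": time; "qpos": joint angles; "qd": joint speeds; "effort": joint torques, N m; "position": TCP position; "ee_rot": TCP orientation; "contact_force": force on the tool from outside, world axes, zero at the start; "moment": the same for the moment, N m; "width": finger opening in m.
Only numpy, scipy, OpenCV 4.12 (cv2) and the standard library are available. Lean on these libraries where they do the work, as an engineer would, in place of code of your own. Each camera call takes 0.05 s, during which the arm holds its last target.

## Working session

There is one attempt and no reset: what is moved stays moved. The work goes in short steps, Python scripts to look and compute and a tool call to move; the robot and the scene stay as the last step left them, time stands still between calls to the robot, and variables do not carry over. Pictures are saved under pics/ and viewed, and the job is handed in when it is done.

Besides the shell and the picture viewer there is one more tool, called after "Emit:" in YAML: its name, and indented under it one key for each argument. apply_moves: Moves the arm, as the interface text tells. Its arguments: {"type":"object","properties":{"moves":{"type":"array"},"newtons":{"type":"number"}},"required":["moves"]}

```bash
mkdir -p pics; ls
python3 - <<'E'
from rig import manip, imaging
import cv2,numpy as np
s=manip.get_state();print(s, manip.pinch_z)
for n in("top","side"):
    d=imaging.get_image(n);cv2.imwrite(f"pics/{n}0.png",d["image"][...,::-1]);np.savez(f"{n}0.npz",**d)
    print(n,d["fx"],d["fy"],d["cx"],d["cy"],d["R"],d["t"])
E
```

```text
pics
{'clock': 0.0, 'qpos': array([ 1.22003485e+00,  2.76600650e-01,  1.50616218e+00, -1.43543216e-05,
        1.36069599e+00, -1.20974639e-01]), 'qd': array([ 1.30315408e-03, -2.29604359e-04, -4.60045672e-04, -6.61404618e-04,
        4.73423076e-04,  3.56294307e-05]), 'effort': array([-3.02024855e-03, -4.16773474e+01, -2.45804036e+01, -2.54416054e-04,
        1.11409472e-02, -2.28545844e-05]), 'position': array([0.13077615, 0.55937416, 0.23042492]), 'ee_rot': array([-2.11225972e-04,  1.14639268e-01,  9.93406748e-01, -9.08888228e-04]), 'contact_force': array([-0.05261857,  0.71426535, -0.21306117]), 'moment': array([ 0.0301717 , -0.03084338, -0.01964997]), 'width': 0.08523059390058164} 0.0187
top 387.4618059289003 387.4618059289003 325.0132487092529 199.287510173736 [[-0.02596478 -0.99966223 -0.00112313]
 [-0.98498945  0.02577544 -0.17067924]
 [ 0.17065054 -0.00332537 -0.98532601]] [0.01708601 0.55539887 1.13722737]
side 401.5611352532819 401.5611352532819 320.19188004196775 204.3718153628384 [[-0.98024965 -0.19773795  0.00321438]
 [-0.1286205   0.62509766 -0.76987641]
 [ 0.15022448 -0.75508451 -0.63818491]] [0.54750817 0.15840815 0.95135579]
```

View pics/top0.png

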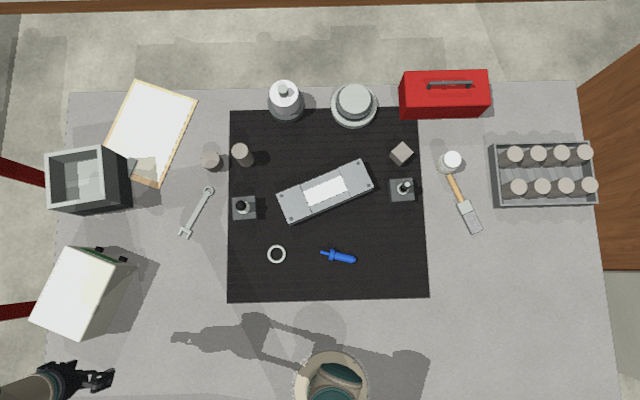

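View pics/side0.png

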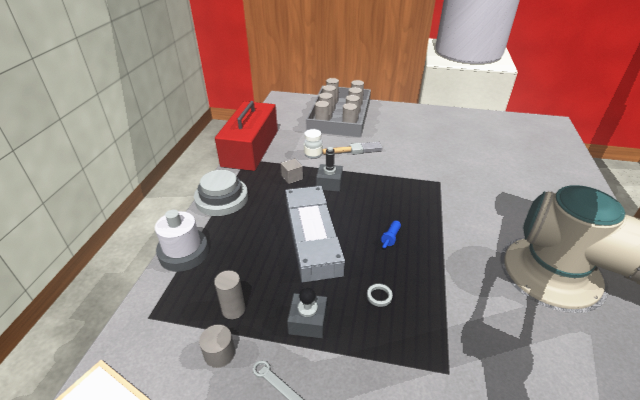

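The probe stands in the rest at about (403,187) in the top view and (330,158) in the side view. The ball plug is at (242,205) in the top view. I'll enlarge both views to measure.

Run:
```python
import cv2,numpy as np
t=np.load("top0.npz")["image"][...,::-1];s=np.load("side0.npz")["image"][...,::-1]
def c(i,x,y,w,h,k): return cv2.resize(i[y:y+h,x:x+w],None,fx=k,fy=k,interpolation=cv2.INTER_NEAREST)
cv2.imwrite("pics/c1.png",np.hstack([c(t,380,160,40,50,10),c(s,310,140,40,50,10)]))
cv2.imwrite("pics/c2.png",c(t,270,150,110,80,7))
cv2.imwrite("pics/c3.png",c(s,280,180,70,100,6))
```

```text
(no output)
```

View pics/c1.png

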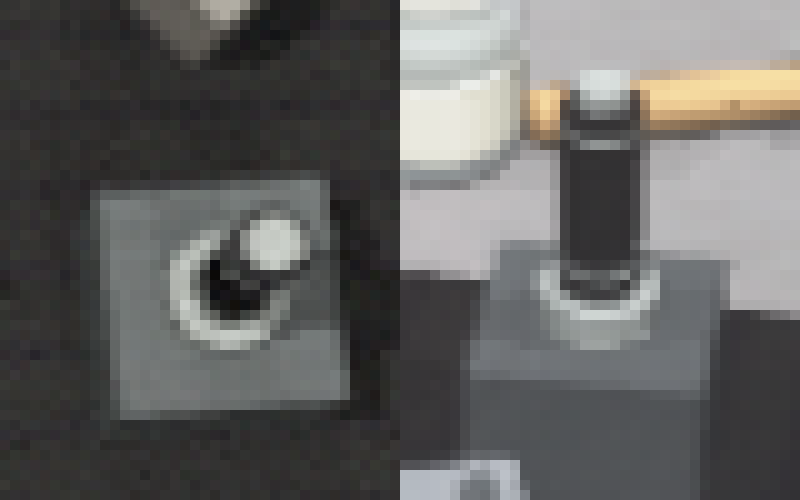

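View pics/c2.png

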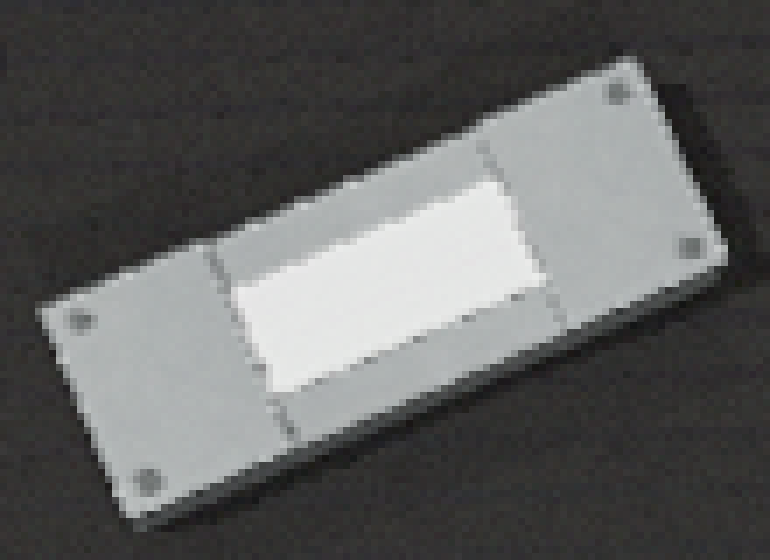

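View pics/c3.png

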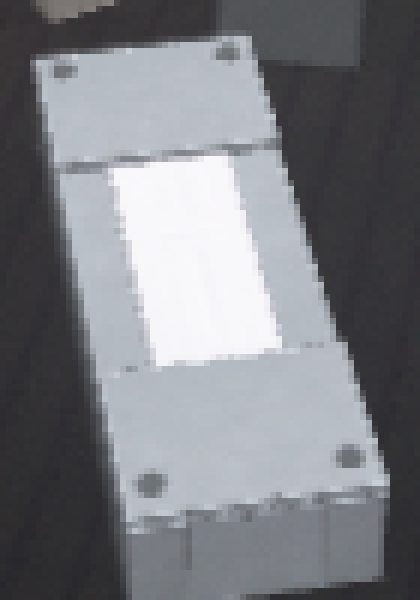

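```bash
cat > h.py <<'E'
import numpy as np,cv2
def load(n): return dict(np.load(n))
def ray(d,uv,z):
    uv=np.atleast_2d(np.asarray(uv,float)); R,t=d["R"],d["t"]
    c=-R.T@t
    v=np.c_[(uv[:,0]-d["cx"])/d["fx"],(uv[:,1]-d["cy"])/d["fy"],np.ones(len(uv))]@R
    return c+v*((z-c[2])/v[:,2])[:,None]
E
python3 - <<'E'
from h import *
for n,(x0,y0,x1,y1) in {"top":(270,150,385,235),"side":(280,180,350,300)}.items():
    d=load(n+"0.npz");im=d["image"].astype(int);print(n,"cam",-d["R"].T@d["t"])
    m=np.zeros(im.shape[:2],np.uint8);m[y0:y1,x0:x1]=(im[y0:y1,x0:x1].min(2)>222)*1
    nc,l,st,_=cv2.connectedComponentsWithStats(m);k=1+st[1:,4].argmax();m=(l==k).astype(np.uint8)
    ys,xs=np.nonzero(m);P=ray(d,np.c_[xs,ys],0.05)[:,:2]
    r=cv2.minAreaRect((P*1000).astype(np.float32));print(" strip",r,P.mean(0),cv2.boxPoints(r).round(1).tolist())
    # moment-based axis
    w,v=np.linalg.eigh(np.cov(P.T));print("  axis",v[:,1],np.degrees(np.arctan2(v[1,1],v[0,1])),np.sqrt(12*w))
    if n=="top":
        m=np.zeros(im.shape[:2],np.uint8);m[y0:y1,x0:x1]=(im[y0:y1,x0:x1].min(2)>125)
        nc,l,st,_=cv2.connectedComponentsWithStats(m);k=1+st[1:,4].argmax();m=(l==k).astype(np.uint8)
        m=cv2.morphologyEx(m,cv2.MORPH_CLOSE,np.ones((5,5)))
        ys,xs=np.nonzero(m);P=ray(d,np.c_[xs,ys],0.056)[:,:2]
        r=cv2.minAreaRect((P*1000).astype(np.float32));print(" unit",r,P.mean(0))
        w,v=np.linalg.eigh(np.cov(P.T));print("  axis",np.degrees(np.arctan2(v[1,1],v[0,1])),np.sqrt(12*w))
t=load("top0.npz");s=load("side0.npz")
print("probe button top", ray(t,[407.0,183.8],.125), ray(s,[330,148.0],.125))
print("collar top: top", ray(t,[402.5,188.7],.057),"side",ray(s,[329.7,168.7],.057))
c=np.array([[389.5,178.5],[413,178],[414.8,200],[391.5,201.7]]);print("rest",ray(t,c,.045),ray(t,c,.045).mean(0))
c=np.array([[320,164],[343,166],[341,179],[317,178]]);print("rest",ray(s,c,.045).mean(0))
E
```

```text
top cam [0.3534372  0.00654629 1.21535395]
 strip ((582.4580688476562, 2.689788818359375), (48.80889129638672, 123.73831176757812), 22.012319564819336) [0.58241338 0.0026964 ] [[536.5999755859375, 50.900001525878906], [583.0, -63.79999923706055], [628.2999877929688, -45.5], [581.9000244140625, 69.19999694824219]]
  axis [-0.37828294  0.92569002] 112.22736432021313 [0.04901498 0.12421612]
 unit ((581.5764770507812, 3.4109039306640625), (100.48004913330078, 285.1622009277344), 22.0430850982666) [0.58060896 0.0042549 ]
  axis 112.06388183015004 [0.09931575 0.28580897]
side cam [0.4141523  0.7275966  0.72733571]
 strip ((580.9432983398438, -1.1333541870117188), (51.499271392822266, 123.3537368774414), 22.08867645263672) [0.57957277 0.00116728] [[533.9000244140625, 46.29999923706055], [580.2999877929688, -68.0], [628.0, -48.599998474121094], [581.5999755859375, 65.69999694824219]]
  axis [-0.3739804   0.92743661] 111.96130962367742 [0.05089184 0.12296583]
probe button top [[ 0.58128906 -0.23395618  0.125     ]] [[ 0.5781805 -0.2357072  0.125    ]]
collar top: top [[ 0.58061544 -0.23430066  0.057     ]] side [[ 0.57704195 -0.2316874   0.057     ]]
rest [[ 0.61616053 -0.19853363  0.045     ]
 [ 0.61583735 -0.27129452  0.045     ]
 [ 0.54672238 -0.27233752  0.045     ]
 [ 0.54331446 -0.20069845  0.045     ]] [ 0.58050868 -0.23571603  0.045     ]
rest [ 0.57566477 -0.23441712  0.045     ]
```

Emit:
apply_moves:
  moves: [0.085, -0.026, -0.028, 0, 0, 0, 0, 0.085, -0.026, -0.028, 0, 0, 0, 0, 0.085, -0.026, -0.028, 0, 0, 0, 0, 0.085, -0.026, -0.028, 0, 0, 0, 0, 0.085, -0.026, -0.028, 0, 0, 0, 0, 0.085, -0.026, -0.028, 0, 0, 0, 0, 0.085, -0.026, -0.028, 0, 0, 0, 0, 0.085, -0.026, -0.028, 0, 0, 0, 0]
  newtons: 40

```text
clock: 0.77
position: [0.2835, 0.2898, 0.2253]
ee_rot: [-0.002, 0.107, 0.994, -0.002]
contact_force: [0.9, 0.3, 0.6]
width: 0.0855
```

Emit:
apply_moves:
  moves: [0.085, -0.025, -0.028, 0, 0, 0, 0, 0.085, -0.025, -0.028, 0, 0, 0, 0, 0.085, -0.025, -0.028, 0, 0, 0, 0, 0.085, -0.025, -0.028, 0, 0, 0, 0, 0.085, -0.025, -0.028, 0, 0, 0, 0, 0.085, -0.025, -0.028, 0, 0, 0, 0, 0.085, -0.025, -0.028, 0, 0, 0, 0, 0.085, -0.025, -0.028, 0, 0, 0, 0]

```text
clock: 1.43
position: [0.4326, 0.0136, 0.2242]
ee_rot: [-0.003, 0.107, 0.994, -0.001]
contact_force: [1.6, 0.4, 0.4]
width: 0.085
```

Emit:
apply_moves:
  moves: [0.085, -0.025, -0.028, 0, 0, 0, 0, 0.085, -0.025, -0.028, 0, 0, 0, 0, 0.085, -0.025, -0.028, 0, 0, 0, 0, 0.085, -0.025, -0.028, 0, 0, 0, 0, 0.085, -0.025, -0.028, 0, 0, 0, 0, 0.085, -0.025, -0.028, 0, 0, 0, 0, 0.085, -0.02, -0.02, 0, 0, 0, 0, 0.085, -0.01, -0.01, 0, 0, 0, 0]

```text
clock: 2.1
position: [0.5694, -0.2369, 0.2195]
ee_rot: [-0.004, 0.111, 0.994, -0.001]
contact_force: [0.3, 0.1, -0.1]
width: 0.0849
```

Emit:
apply_moves:
  moves: [0.085, 0, 0, 0, 0, 0, 0.12, 0.085, 0, 0, 0, 0, 0, 0.12, 0.085, 0, 0, 0, 0, 0, 0.12, 0.085, 0, 0, 0, 0, 0, 0.12, 0.085, 0, 0, 0, 0, 0, 0.12, 0.085, 0, 0, 0, 0, 0, 0.12, 0.085, 0, 0, 0, 0, 0, 0.12, 0.085, 0, 0, 0, 0, 0, 0.12]

```text
clock: 2.77
position: [0.5696, -0.243, 0.2117]
ee_rot: [-0.008, 0.574, 0.819, -0.004]
contact_force: [-0.1, 0.7, 0.1]
width: 0.0852
```

Emit:
apply_moves:
  moves: [0.085, 0, 0, 0, 0, 0, 0.12, 0.085, 0, 0, 0, 0, 0, 0.12, 0.085, 0, 0, 0, 0, 0, 0.12, 0.085, 0, 0, 0, 0, 0, 0.12, 0.085, 0, 0, 0, 0, 0, 0.12, 0.085, 0, 0, 0, 0, 0, 0.12, 0.085, 0, 0, 0, 0, 0, 0.12, 0.085, 0, 0, 0, 0, 0, 0.12]

```text
clock: 3.43
position: [0.5671, -0.2417, 0.2065]
ee_rot: [-0.01, 0.896, 0.443, -0.01]
contact_force: [1.3, -0.2, 0.1]
width: 0.085
```

```bash
cat >> h.py <<'E'
from scipy.spatial.transform import Rotation as Ro
U=np.array([0.5815,0.002]);UX=np.array([.9268,.3755]);UY=np.array([-.3755,.9268])
def go(target,yaw=None):
    "target TCP xyz -> tool-frame shift and rotvec to get pointing down with tool y at yaw"
    from rig import manip
    s=manip.get_state();w,x,y,z=s["ee_rot"];A=Ro.from_quat([x,y,z,w]);M=A.as_matrix()
    p=s["position"];print("t",s["clock"],"pos",p.round(4),"F",s["contact_force"].round(2),"w",round(s["width"],4),"yaw_y",round(np.arctan2(M[1,1],M[0,1]),4),"tilt z",M[:,2].round(4),"q6",s["qpos"][5].round(3))
    if target is not None: print("shift",(M.T@(np.asarray(target)-p)).round(4))
    if yaw is not None:
        Y=np.array([np.cos(yaw),np.sin(yaw),0]);Z=np.array([0,0,-1.]);T=np.c_[np.cross(Y,Z),Y,Z]
        print("turn",(A.inv()*Ro.from_matrix(T)).as_rotvec().round(4))
    u=p[:2]-U;print("unit xy mm",(u@UX*1000).round(1),(u@UY*1000).round(1))
E
python3 -c "
from h import *
go([.5795,-.2345,.16],-1.187)"
```

```text
t 3.4333 pos [ 0.5671 -0.2417  0.2065] F [ 1.33 -0.21  0.07] w 0.085 yaw_y -0.653 tilt z [-0.0271  0.0085 -0.9996] q6 0.142
shift [0.0137 0.0067 0.0462]
turn [-0.0234  0.0166  0.5341]
unit xy mm -104.9 -220.5
```

Emit:
apply_moves:
  moves: [0.085, 0, 0, 0, -0.006, 0.004, 0.1, 0.085, 0, 0, 0, -0.006, 0.004, 0.1, 0.085, 0, 0, 0, -0.006, 0.004, 0.1, 0.085, 0, 0, 0, -0.006, 0.004, 0.1, 0.085, 0, 0, 0, -0.003, 0.002, 0.1, 0.085, 0, 0, 0, 0, 0, 0.034, 0.085, 0, 0, 0, 0, 0, 0, 0.085, 0, 0, 0, 0, 0, 0]

```text
clock: 4.1
position: [0.5647, -0.2403, 0.2016]
ee_rot: [-0.002, 0.984, 0.176, -0.001]
contact_force: [-0.4, 1.4, -0.1]
width: 0.0851
```

Run:
```python
from h import *
from rig import imaging
go([.5795,-.2345,.15],-1.187)
for n in ("top","side"):
    d=imaging.get_image(n);np.savez(n+"1.npz",**d)
    x,y,w,h=(340,110,120,120) if n=="top" else (270,60,120,140)
    cv2.imwrite(f"pics/{n}1.png",cv2.resize(d["image"][y:y+h,x:x+w,::-1],None,fx=4,fy=4,interpolation=0))
```

```text
t 4.1 pos [ 0.5647 -0.2403  0.2016] F [-0.39  1.4  -0.08] w 0.0851 yaw_y -1.2176 tilt z [-0.0037  0.0034 -1.    ] q6 0.701
shift [ 0.016  -0.0001  0.0516]
turn [-0.0045  0.0022 -0.0306]
unit xy mm -106.6 -218.3
```

View pics/side1.png

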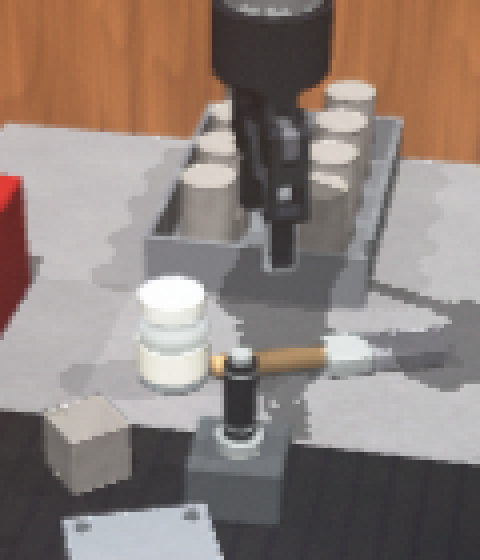

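View pics/top1.png

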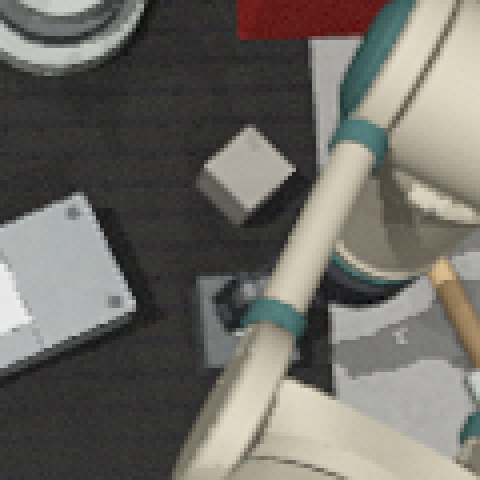

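Emit:
apply_moves:
  moves: [0.085, 0.005, 0, 0.008, -0.001, 0, -0.01, 0.085, 0.005, 0, 0.008, -0.001, 0, -0.01, 0.085, 0.004, 0, 0.008, -0.001, 0, -0.01, 0.085, 0.003, 0, 0.008, 0, 0, 0, 0.085, 0.002, 0, 0.006, 0, 0, 0, 0.085, 0, 0, 0.004, 0, 0, 0, 0.085, 0, 0, 0.002, 0, 0, 0, 0.085, 0, 0, 0, 0, 0, 0]

```text
clock: 4.87
position: [0.5841, -0.2319, 0.1506]
ee_rot: [-0.002, 0.981, 0.193, -0.002]
contact_force: [-0.5, -0.3, -0.1]
width: 0.085
```

Run:
```python
from h import *
from rig import imaging
go([.5795,-.2345,.069],-1.187)
for n in ("side",):
    d=imaging.get_image(n);np.savez(n+"2.npz",**d)
    x,y,w,h=(270,60,120,140)
    cv2.imwrite(f"pics/{n}2.png",cv2.resize(d["image"][y:y+h,x:x+w,::-1],None,fx=4,fy=4,interpolation=0))
```

```text
t 4.8667 pos [ 0.5841 -0.2319  0.1506] F [-0.46 -0.3  -0.14] w 0.085 yaw_y -1.1817 tilt z [-0.0053  0.0021 -1.    ] q6 0.694
shift [-0.0049  0.001   0.0816]
turn [-0.0039  0.0041  0.0053]
unit xy mm -85.4 -217.7
```

View pics/side2.png

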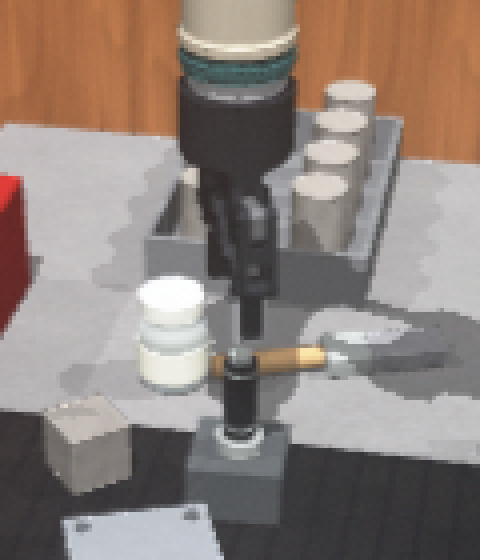

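Emit:
apply_moves:
  moves: [0.085, -0.003, 0.001, 0.014, -0.002, 0.002, 0, 0.085, -0.002, 0, 0.014, -0.002, 0.002, 0, 0.085, 0, 0, 0.014, 0, 0, 0, 0.085, 0, 0, 0.014, 0, 0, 0, 0.085, 0, 0, 0.01, 0, 0, 0, 0.085, 0, 0, 0.006, 0, 0, 0, 0.085, 0, 0, 0.002, 0, 0, 0, 0.085, 0, 0, 0, 0, 0, 0]

```text
clock: 5.58
position: [0.5824, -0.2374, 0.0786]
ee_rot: [0.004, 0.981, 0.193, 0.004]
contact_force: [0.2, 0.7, -0.7]
width: 0.0852
```

Run:
```python
from h import *
from rig import imaging
go([.5795,-.2345,.069],-1.187)
for n in ("side",):
    d=imaging.get_image(n);np.savez(n+"2.npz",**d)
    x,y,w,h=(270,60,120,140)
    cv2.imwrite(f"pics/{n}3.png",cv2.resize(d["image"][y:y+h,x:x+w,::-1],None,fx=4,fy=4,interpolation=0))
```

```text
t 5.5833 pos [ 0.5824 -0.2374  0.0786] F [ 0.22  0.72 -0.65] w 0.0852 yaw_y -1.1826 tilt z [ 0.0091 -0.0055 -0.9999] q6 0.686
shift [-0.0017 -0.0039  0.0095]
turn [ 0.0086 -0.0064  0.0044]
unit xy mm -89.1 -222.3
```

View pics/side3.png

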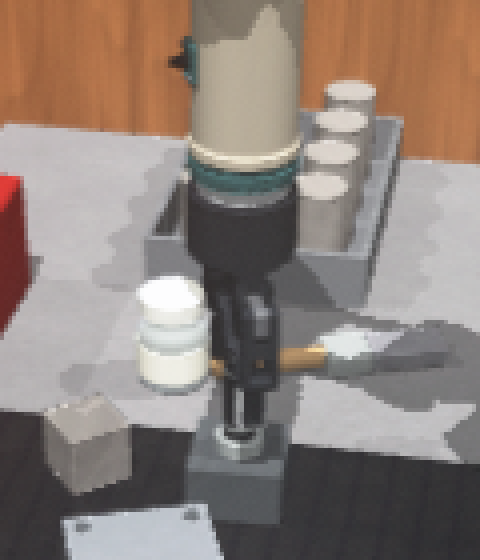

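Emit:
apply_moves:
  moves: [0.085, -0.001, -0.002, 0.004, 0.006, -0.004, 0, 0.085, 0, -0.002, 0.004, 0.002, -0.002, 0, 0.085, 0, 0, 0.001, 0, 0, 0, 0.02, 0, 0, 0, 0, 0, 0, 0.02, 0, 0, 0, 0, 0, 0, 0.02, 0, 0, 0, 0, 0, 0, 0.02, 0, 0, 0, 0, 0, 0, 0.02, 0, 0, 0, 0, 0, 0]
  newtons: 40

```text
clock: 6.3
position: [0.582, -0.2347, 0.0719]
ee_rot: [0.002, 0.981, 0.193, 0.002]
contact_force: [0.4, 1.1, 0.0]
width: 0.0251
```

Run:
```python
from h import *
go([.5795,-.2345,.069],-1.187)
```

```text
t 6.3 pos [ 0.582  -0.2347  0.0719] F [0.41 1.11 0.01] w 0.0251 yaw_y -1.1823 tilt z [ 0.0051 -0.0028 -1.    ] q6 0.688
shift [-0.0022 -0.0011  0.0029]
turn [ 0.0045 -0.0037  0.0047]
unit xy mm -88.4 -219.6
```

Emit:
apply_moves:
  moves: [0.02, 0, 0, 0, 0, 0, 0, 0.02, 0, 0, 0, 0, 0, 0, 0.02, 0, 0, -0.008, 0, 0, 0, 0.02, 0, 0, -0.014, 0, 0, 0, 0.02, 0, 0, -0.015, 0, 0, 0, 0.02, 0, 0, -0.015, 0, 0, 0, 0.02, 0, 0, -0.015, 0, 0, 0, 0.02, 0, 0, -0.015, 0, 0, 0]

```text
clock: 6.97
position: [0.5778, -0.2327, 0.1521]
ee_rot: [-0.002, 0.981, 0.193, -0.003]
contact_force: [-0.9, 0.3, -3.1]
width: 0.0231
```

Run:
```python
from h import *
from rig import imaging
p=U-0.05*UY
go([*p,.155],-1.187)
for n in ("side",):
    d=imaging.get_image(n)
    x,y,w,h=(270,60,120,140)
    cv2.imwrite(f"pics/{n}4.png",cv2.resize(d["image"][y:y+h,x:x+w,::-1],None,fx=4,fy=4,interpolation=0))
```

```text
t 6.9667 pos [ 0.5778 -0.2327  0.1521] F [-0.89  0.25 -3.12] w 0.0231 yaw_y -1.1826 tilt z [-0.0067  0.0036 -1.    ] q6 0.688
shift [ 0.092  -0.1658 -0.0023]
turn [-0.0059  0.0048  0.0044]
unit xy mm -91.5 -216.1
```

View pics/side4.png

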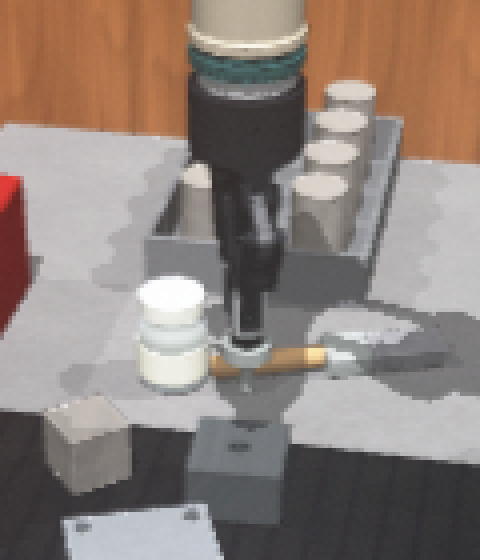

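Emit:
apply_moves:
  moves: [0.02, 0.012, -0.02, -0.001, -0.002, 0.002, 0.004, 0.02, 0.012, -0.021, -0.001, -0.002, 0.002, 0, 0.02, 0.012, -0.021, -0.001, -0.001, 0.001, 0, 0.02, 0.012, -0.021, -0.001, 0, 0, 0, 0.02, 0.012, -0.021, -0.001, 0, 0, 0, 0.02, 0.012, -0.021, -0.001, 0, 0, 0, 0.02, 0.011, -0.02, -0.001, 0, 0, 0, 0.02, 0.008, -0.014, -0.001, 0, 0, 0]

```text
clock: 7.68
position: [0.6042, -0.05, 0.1627]
ee_rot: [0.003, 0.982, 0.187, 0.002]
contact_force: [0.6, 0.3, -2.6]
width: 0.0227
```

Emit:
apply_moves:
  moves: [0.02, 0, 0, -0.001, 0, 0, 0, 0.02, 0, 0, -0.001, 0, 0, 0, 0.02, 0, 0, -0.001, 0, 0, 0, 0.02, 0, 0, -0.001, 0, 0, 0, 0.02, 0, 0, -0.001, 0, 0, 0, 0.02, 0, 0, -0.001, 0, 0, 0, 0.02, 0, 0, -0.001, 0, 0, 0, 0.02, 0, 0, -0.001, 0, 0, 0]

```text
clock: 8.35
position: [0.6025, -0.05, 0.1695]
ee_rot: [0.003, 0.982, 0.187, 0.0]
contact_force: [-0.2, -0.5, -3.6]
width: 0.0233
```

Run:
```python
from h import *
from rig import imaging
p=U-0.054*UY
go([*p,.12],-1.187)
for n in ("side","top"):
    d=imaging.get_image(n);np.savez(n+"5.npz",**d)
    x,y,w,h=(260,130,100,140) if n=="side" else (270,130,120,120)
    cv2.imwrite(f"pics/{n}5.png",cv2.resize(d["image"][y:y+h,x:x+w,::-1],None,fx=4,fy=4,interpolation=0))
```

```text
t 8.35 pos [ 0.6025 -0.05    0.1695] F [-0.15 -0.52 -3.58] w 0.0233 yaw_y -1.1941 tilt z [ 0.0016 -0.0054 -1.    ] q6 1.001
shift [ 0.0001 -0.0024  0.0495]
turn [ 0.0056  0.0005 -0.0071]
unit xy mm -0.1 -56.1
```

View pics/side5.png

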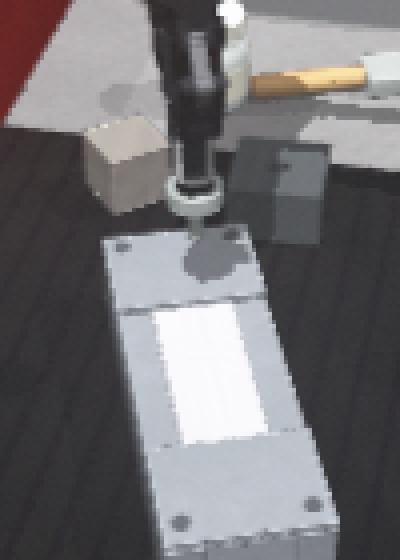

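View pics/top5.png

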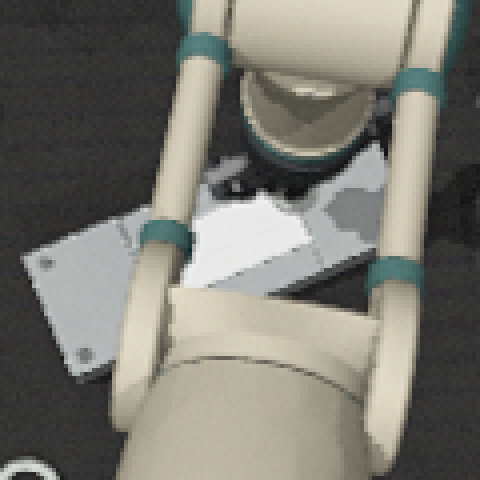

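Run:
```python
from h import *
d=load("side5.npz")
c=np.array([[153,310],[237,302],[269,432],[182,444]])/4+[260,130]
P=ray(d,c,.05)[:,:2]; P2=np.array([0.5809,-0.0011])
print(P,P.mean(0))
for nm,uv,z in (("tip",[308.4,189.3],.1125),("collar mid",[308.5,179.5],.1485)):
    p=ray(d,uv,z)[0,:2];print(nm,p,"unit rel side strip",(p-P2)@UX*1000,(p-P2)@UY*1000)
x,y,w,h=285,165,50,50
cv2.imwrite("pics/z5.png",cv2.resize(d["image"][y:y+h,x:x+w,::-1],None,fx=12,fy=12,interpolation=0))
```

```text
[[ 0.62731545 -0.04965616]
 [ 0.57510196 -0.06874555]
 [ 0.53198101  0.04677926]
 [ 0.58083351  0.06717639]] [ 0.57880798 -0.00111151]
tip [ 0.59963423 -0.05205692] unit rel side strip -1.7714442205895211 -54.2615781687945
collar mid [ 0.59716655 -0.04475829] unit rel side strip -1.317852519821396 -46.570592852526595
```

View pics/z5.png

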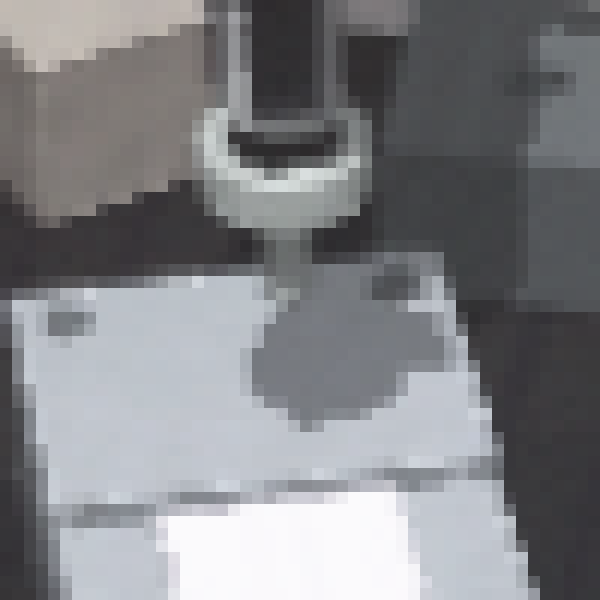

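Emit:
apply_moves:
  moves: [0.02, 0.001, -0.002, 0.01, 0.002, 0, 0, 0.02, 0, 0, 0.01, 0.002, 0, -0.003, 0.02, 0, 0, 0.01, 0.001, 0, -0.003, 0.02, 0, 0, 0.009, 0, 0, 0, 0.02, 0, 0, 0.007, 0, 0, 0, 0.02, 0, 0, 0.004, 0, 0, 0, 0.02, 0, 0, 0.001, 0, 0, 0, 0.02, 0, 0, 0, 0, 0, 0]

```text
clock: 9.12
position: [0.6014, -0.0473, 0.1108]
ee_rot: [-0.001, 0.982, 0.191, -0.002]
contact_force: [-0.0, -0.8, -2.1]
width: 0.023
```

Run:
```python
from h import *
from rig import imaging
p=U-0.054*UY
go([*p,.107],-1.187)
d=imaging.get_image("side");np.savez("side6.npz",**d)
x,y,w,h=(270,150,80,100)
cv2.imwrite(f"pics/side6.png",cv2.resize(d["image"][y:y+h,x:x+w,::-1],None,fx=6,fy=6,interpolation=0))
```

```text
t 9.1167 pos [ 0.6014 -0.0473  0.1108] F [-0.04 -0.84 -2.13] w 0.023 yaw_y -1.1874 tilt z [-4.4e-03  6.0e-04 -1.0e+00] q6 0.994
shift [0.0001 0.0009 0.0038]
turn [-0.0023  0.0039 -0.0004]
unit xy mm -0.1 -53.1
```

View pics/side6.png

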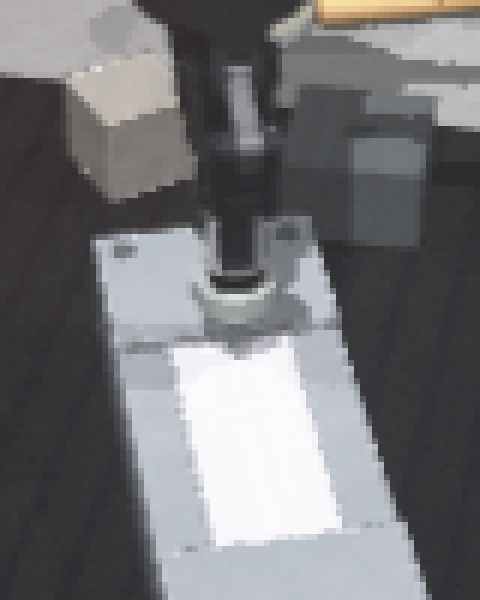

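Emit:
apply_moves:
  moves: [0.02, 0, 0, 0.001, -0.001, 0.002, 0, 0.02, 0, 0, 0.001, -0.001, 0.002, 0, 0.02, 0, 0, 0.001, 0, 0, 0, 0.02, 0, 0, 0.001, 0, 0, 0, 0.02, 0, 0, 0.001, 0, 0, 0, 0.02, 0, 0, 0.001, 0, 0, 0, 0.02, 0, 0, 0.001, 0, 0, 0, 0.02, 0, 0, 0.001, 0, 0, 0]

```text
clock: 9.83
position: [0.6033, -0.0475, 0.1055]
ee_rot: [0.001, 0.982, 0.191, 0.003]
contact_force: [-1.1, 0.8, 0.0]
width: 0.0229
```

```bash
python3 -c "
from h import *
go([*(U-.05*UY),.103],-1.187)"
```

```text
t 9.8333 pos [ 0.6033 -0.0475  0.1055] F [-1.14  0.82  0.03] w 0.0229 yaw_y -1.1873 tilt z [ 6.3e-03 -8.0e-04 -1.0e+00] q6 0.993
shift [-0.0016 -0.0041  0.0025]
turn [ 0.0031 -0.0055 -0.0003]
unit xy mm 1.6 -54.1
```

Emit:
apply_moves:
  moves: [0.02, -0.001, 0, 0.001, 0.001, -0.002, 0, 0.02, 0, 0, 0.001, 0.001, -0.002, 0, 0.02, 0, 0, 0.001, 0, 0, 0, 0.02, 0, -0.001, 0, 0, 0, 0, 0.02, 0, -0.001, 0, 0, 0, 0, 0.02, 0, -0.001, 0, 0, 0, 0, 0.02, 0, -0.001, 0, 0, 0, 0, 0.02, 0, -0.001, 0, 0, 0, 0]

```text
clock: 10.5
position: [0.6031, -0.046, 0.1046]
ee_rot: [0.004, 0.982, 0.191, 0.003]
contact_force: [0.4, -2.0, 0.8]
width: 0.023
```

```bash
python3 -c "
from h import *
go([*(U-.05*UY),.103],-1.187)"
```

```text
t 10.5 pos [ 0.6031 -0.046   0.1046] F [ 0.35 -1.98  0.83] w 0.023 yaw_y -1.1863 tilt z [ 0.0083 -0.0065 -0.9999] q6 1.001
shift [-0.002  -0.0026  0.0015]
turn [ 0.0091 -0.0052  0.0008]
unit xy mm 1.9 -52.6
```

Emit:
apply_moves:
  moves: [0.02, -0.001, -0.002, 0.001, 0.003, -0.002, 0, 0.02, -0.001, -0.002, 0.001, 0.003, -0.002, 0, 0.02, -0.001, -0.002, 0.0005, 0.002, -0.001, 0, 0.02, -0.001, -0.002, 0.0005, 0, 0, 0, 0.02, 0, -0.002, 0, 0, 0, 0, 0.02, 0, -0.002, 0, 0, 0, 0, 0.02, 0, -0.002, 0, 0, 0, 0, 0.02, 0, -0.002, 0, 0, 0, 0]

```text
clock: 11.17
position: [0.5954, -0.0324, 0.1025]
ee_rot: [0.002, 0.982, 0.191, 0.003]
contact_force: [0.8, -2.1, 1.4]
width: 0.0228
```

```bash
python3 -c "
from h import *
go([*(U-.05*UY),.103],-1.187)"
```

```text
t 11.1667 pos [ 0.5954 -0.0324  0.1025] F [ 0.82 -2.12  1.39] w 0.0228 yaw_y -1.1863 tilt z [ 0.0069 -0.0023 -1.    ] q6 1.017
shift [ 0.      0.0129 -0.0004]
turn [ 0.0048 -0.0055  0.0007]
unit xy mm 0.0 -37.1
```

Emit:
apply_moves:
  moves: [0.02, 0, -0.0015, 0, 0.001, -0.002, 0, 0.02, 0, -0.0015, 0, 0.001, -0.002, 0, 0.02, 0, -0.0015, 0, 0.001, 0, 0, 0.02, 0, -0.0015, 0, 0, 0, 0, 0.02, 0, -0.0015, 0, 0, 0, 0, 0.02, 0, -0.0015, 0, 0, 0, 0, 0.02, 0, -0.0015, 0, 0, 0, 0, 0.02, 0, -0.001, 0, 0, 0, 0]

```text
clock: 11.83
position: [0.5899, -0.0192, 0.1023]
ee_rot: [-0.001, 0.982, 0.191, 0.0]
contact_force: [0.2, 2.5, 0.2]
width: 0.023
```

```bash
python3 -c "
from h import *
go([*(U-.05*UY),.103],-1.187)"
```

```text
t 11.8333 pos [ 0.5899 -0.0192  0.1023] F [0.19 2.49 0.17] w 0.023 yaw_y -1.1867 tilt z [ 0.      0.0014 -1.    ] q6 1.035
shift [ 0.0002  0.0272 -0.0008]
turn [-0.0013 -0.0005  0.0003]
unit xy mm -0.2 -22.8
```

```bash
cat >> h.py <<'E'
def avgF(n=5):
    from rig import manip,imaging
    F=[]
    for i in range(n):
        d=imaging.get_image("side");F.append(manip.get_state()["contact_force"])
    F=np.array(F);f=F.mean(0);print("F",f.round(2),"sd",F.std(0).round(2),"unit x,y:",(f[:2]@UX).round(2),(f[:2]@UY).round(2));return d
E
python3 -c "
from h import *
d=avgF();go(None)
x,y,w,h=(270,150,80,100)
cv2.imwrite('pics/side7.png',cv2.resize(d['image'][y:y+h,x:x+w,::-1],None,fx=6,fy=6,interpolation=0))
"
```

```text
F [-0.1   2.64 -1.39] sd [0.32 0.59 0.35] unit x,y: 0.9 2.48
t 12.0833 pos [ 0.5893 -0.0189  0.1017] F [-0.17  2.74 -1.26] w 0.0231 yaw_y -1.1865 tilt z [-0.0016  0.002  -1.    ] q6 1.035
unit xy mm -0.6 -22.3
```

View pics/side7.png

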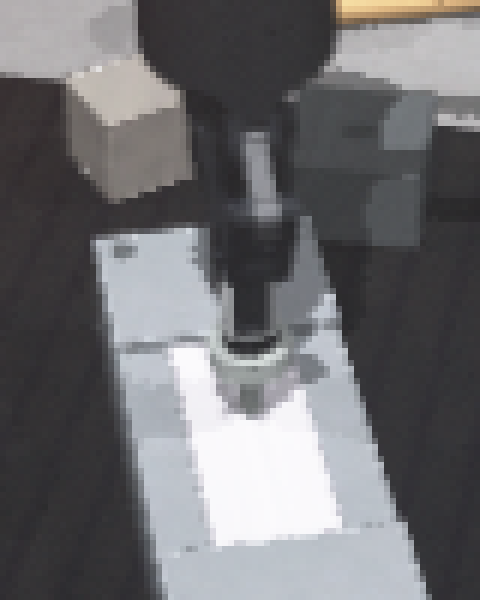

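The picture shows the tip at about (251,410) in the crop, centred on the strip. Vertical force has fallen to near free-hang and there is now a +y side push, which suggests the tip is dropping over the socket's near edge. I'll move slightly further on and press gently.

Emit:
apply_moves:
  moves: [0.02, 0, -0.0015, 0, 0, 0, 0, 0.02, 0, -0.0015, 0, 0, 0, 0, 0.02, 0, -0.001, 0, 0, 0, 0, 0.02, 0, 0, 0.0005, 0, 0, 0, 0.02, 0, 0, 0.001, 0, 0, 0, 0.02, 0, 0, 0.001, 0, 0, 0, 0.02, 0, 0, 0.001, 0, 0, 0, 0.02, 0, 0, 0.001, 0, 0, 0]

```text
clock: 12.75
position: [0.587, -0.0165, 0.0956]
ee_rot: [0.0, 0.981, 0.191, -0.002]
contact_force: [-0.7, 0.2, -2.5]
width: 0.0234
```

```bash
python3 -c "
from h import *
d=avgF();go([*(U-.02*UY),.1],-1.187)
x,y,w,h=(270,150,80,100)
cv2.imwrite('pics/side8.png',cv2.resize(d['image'][y:y+h,x:x+w,::-1],None,fx=6,fy=6,interpolation=0))
"
```

```text
F [-0.17  0.74 -2.36] sd [0.4  0.38 0.59] unit x,y: 0.12 0.75
t 13.0 pos [ 0.587  -0.0166  0.0956] F [-0.33  1.32 -2.21] w 0.0228 yaw_y -1.1854 tilt z [-0.0037 -0.0014 -1.    ] q6 1.041
shift [ 0.0019  0.0007 -0.0044]
turn [-0.0001  0.004   0.0016]
unit xy mm -1.9 -19.3
```

View pics/side8.png

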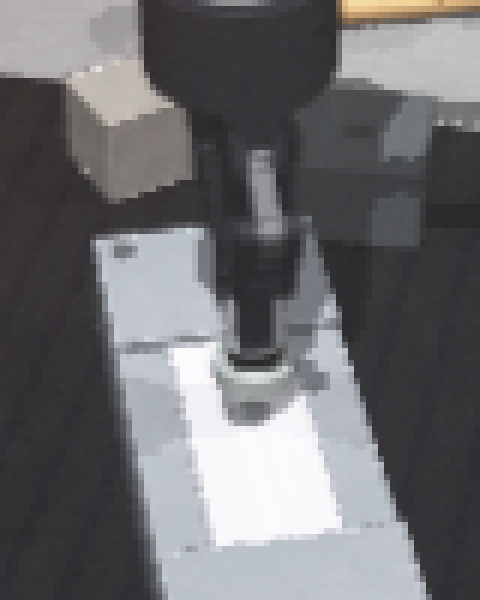

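Tool is 11 mm below first-contact height with no vertical resistance, so the tip is in the socket. I'll continue down towards the predicted seat at TCP z ≈ 0.077.

Emit:
apply_moves:
  moves: [0.02, 0.0005, -0.001, 0.001, 0, 0.002, 0, 0.02, 0.0005, 0, 0.002, 0, 0.001, 0, 0.02, 0, 0, 0.002, 0, 0, 0, 0.02, 0, 0, 0.002, 0, 0, 0, 0.02, 0, 0, 0.002, 0, 0, 0, 0.02, 0, 0, 0.002, 0, 0, 0, 0.02, 0, 0, 0.0015, 0, 0, 0, 0.02, 0, 0, 0.001, 0, 0, 0]

```text
clock: 13.67
position: [0.5873, -0.0155, 0.0809]
ee_rot: [0.0, 0.981, 0.192, -0.001]
contact_force: [1.0, 0.2, -1.0]
width: 0.0232
```

```bash
python3 -c "
from h import *
d=avgF();go([*(U-.02*UY),.077],-1.187)
"
```

```text
F [-0.09 -0.01 -1.93] sd [0.34 0.3  0.3 ] unit x,y: -0.09 0.02
t 13.9167 pos [ 0.5873 -0.0155  0.0812] F [-0.59  0.13 -1.63] w 0.0233 yaw_y -1.185 tilt z [-0.001 -0.001 -1.   ] q6 1.042
shift [0.0012 0.0016 0.0042]
turn [0.0006 0.0013 0.002 ]
unit xy mm -1.2 -18.4
```

Free of side load, with about 4 mm to go.

Emit:
apply_moves:
  moves: [0.02, 0, 0, 0.001, 0, 0, 0, 0.02, 0, 0, 0.001, 0, 0, 0, 0.02, 0, 0, 0.001, 0, 0, 0, 0.02, 0, 0, 0.0005, 0, 0, 0, 0.02, 0, 0, 0.0005, 0, 0, 0, 0.02, 0, 0, 0.0005, 0, 0, 0, 0.02, 0, 0, 0.0005, 0, 0, 0, 0.02, 0, 0, 0.0005, 0, 0, 0]

```text
clock: 14.58
position: [0.5873, -0.0155, 0.0771]
ee_rot: [0.001, 0.981, 0.192, -0.0]
contact_force: [-1.8, -0.1, 2.8]
width: 0.0233
```

```bash
python3 -c "
from h import *
d=avgF();go([*(U-.02*UY),.077],-1.187)
x,y,w,h=(270,150,80,100)
cv2.imwrite('pics/side9.png',cv2.resize(d['image'][y:y+h,x:x+w,::-1],None,fx=6,fy=6,interpolation=0))
"
```

```text
F [-1.7   0.18  4.42] sd [0.57 0.19 0.52] unit x,y: -1.51 0.81
t 14.8333 pos [ 0.5873 -0.0155  0.077 ] F [-2.39  0.29  5.16] w 0.0227 yaw_y -1.185 tilt z [-2.0e-04 -1.2e-03 -1.0e+00] q6 1.042
shift [0.0012 0.0016 0.    ]
turn [0.0011 0.0006 0.002 ]
unit xy mm -1.2 -18.4
```

View pics/side9.png

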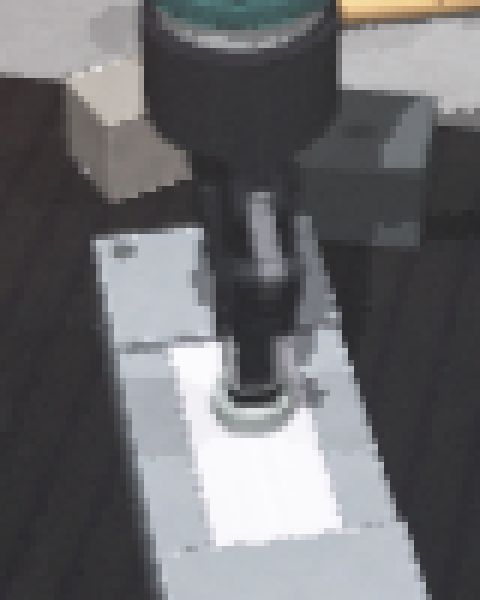

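The collar sits flat on the strip, at about (253,410) in the crop. There is 6 N of seating force at exactly the predicted height. Releasing now.

Emit:
apply_moves:
  moves: [0.03, 0, 0, -0.0003, 0, 0, 0, 0.04, 0, 0, -0.0003, 0, 0, 0, 0.06, 0, 0, -0.0003, 0, 0, 0, 0.085, 0, 0, -0.0003, 0, 0, 0, 0.085, 0, 0, -0.0003, 0, 0, 0, 0.085, 0, 0, -0.0003, 0, 0, 0, 0.085, 0, 0, -0.0003, 0, 0, 0, 0.085, 0, 0, -0.0003, 0, 0, 0]

```text
clock: 15.5
position: [0.5886, -0.0158, 0.0782]
ee_rot: [0.001, 0.981, 0.192, 0.001]
contact_force: [0.5, -0.3, -0.3]
width: 0.0845
```

```bash
python3 -c "
from h import *
d=avgF(2);go(None,-1.187)
x,y,w,h=(270,150,80,100)
cv2.imwrite('pics/side10.png',cv2.resize(d['image'][y:y+h,x:x+w,::-1],None,fx=6,fy=6,interpolation=0))
"
```

```text
F [0.62 0.36 0.32] sd [0.15 0.68 0.2 ] unit x,y: 0.71 0.1
t 15.6 pos [ 0.5887 -0.0159  0.0783] F [0.47 1.04 0.12] w 0.0848 yaw_y -1.1851 tilt z [ 0.0019 -0.0016 -1.    ] q6 1.042
turn [ 0.0022 -0.0012  0.0019]
unit xy mm -0.1 -19.2
```

View pics/side10.png

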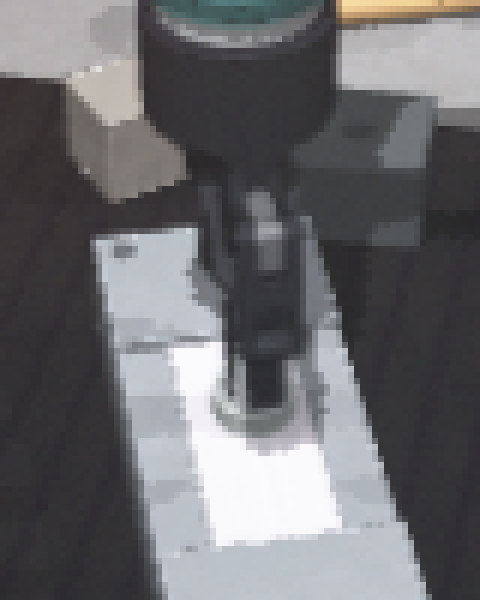

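The fingers are open and clear of the handle. Retreating straight up.

Emit:
apply_moves:
  moves: [0.085, 0, 0, -0.006, 0, 0, 0, 0.085, 0, 0, -0.015, 0, 0, 0, 0.085, 0, 0, -0.02, 0, 0, 0, 0.085, 0, 0, -0.02, 0, 0, 0, 0.085, 0, 0, -0.02, 0, 0, 0, 0.085, 0, 0, -0.02, 0, 0, 0, 0.085, 0, 0, -0.02, 0, 0, 0, 0.085, 0, 0, 0, 0, 0, 0]

```text
clock: 16.27
position: [0.5872, -0.0155, 0.2057]
ee_rot: [0.0, 0.981, 0.192, -0.001]
contact_force: [0.8, -0.0, -0.0]
width: 0.0852
```

Emit:
apply_moves:
  moves: [0.085, 0, 0, -0.01, 0, 0, 0, 0.085, 0, 0, -0.01, 0, 0, 0, 0.085, 0, 0, 0, 0, 0, 0, 0.085, 0, 0, 0, 0, 0, 0, 0.085, 0, 0, 0, 0, 0, 0, 0.085, 0, 0, 0, 0, 0, 0, 0.085, 0, 0, 0, 0, 0, 0, 0.085, 0, 0, 0, 0, 0, 0]

```text
clock: 16.93
position: [0.5852, -0.0151, 0.2246]
ee_rot: [-0.001, 0.981, 0.192, -0.004]
contact_force: [0.3, -0.9, 0.7]
width: 0.085
```

Run:
```python
from h import *
from rig import imaging
d=avgF(2);go(None)
x,y,w,h=(270,150,80,100)
cv2.imwrite('pics/side11.png',cv2.resize(d['image'][y:y+h,x:x+w,::-1],None,fx=6,fy=6,interpolation=0))
a=load("side0.npz")["image"].astype(int);df=np.abs(a-d["image"]).max(2)
for n,(x0,y0,x1,y1) in dict(cores=(195,260,250,370),plug=(285,280,330,340),ring=(360,280,400,310),blue=(375,215,405,250),cube=(280,158,303,183),jarbrush=(303,128,325,160),wrench=(245,355,300,400)).items():
    print(n,(df[y0:y1,x0:x1]>40).sum())
```

```text
F [-0.13 -0.01  0.13] sd [0.37 0.01 0.56] unit x,y: -0.12 0.03
t 17.0333 pos [ 0.5852 -0.0151  0.2247] F [-0.49 -0.   -0.43] w 0.0851 yaw_y -1.1851 tilt z [-7.e-03 -3.e-04 -1.e+00] q6 1.041
unit xy mm -3.0 -17.3
cores 0
plug 0
ring 0
blue 0
cube 0
jarbrush 533
wrench 0
```

View pics/side11.png

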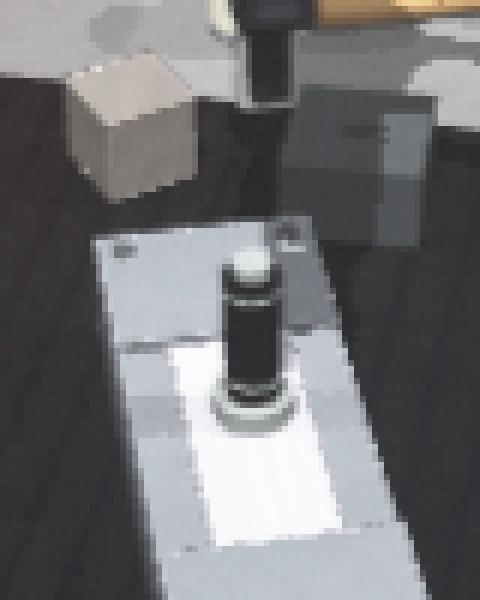

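Run:
```python
from h import *
from rig import workorder
d=load("side0.npz")
for z in (.062,.13):
    q=d["R"]@np.array([.5873,-.0155,z])+d["t"];print(((d["fx"]*q[0]/q[2]+d["cx"]-270)*6,(d["fy"]*q[1]/q[2]+d["cy"]-150)*6))
print(workorder.sign_off())
```

```text
(np.float64(241.78575240270436), np.float64(386.834190846174))
(np.float64(239.66907481276758), np.float64(259.2896636241389))
the job is handed in; nothing more can be done
None
```

The probe is in the centring socket, collar flat on the strip, standing upright and released. I handed the job in at about 17 s of the 48 s allowed; no verdict is reported.

I lifted the probe from its rest, set the tip down near the strip's -y end (about y = -54 mm) and slid it along the centre line. It dropped into the socket at about y = -18 mm. Single force readings while sliding and seating stayed within a few newtons of zero.

**Last checks:**
- **Seating:** the tool stopped at z = 0.077 m, the height predicted from the rest block. The upward force there was about 6 N, well under the 25 N limit.
- **After release:** force on the tool was about zero. The side view shows the collar on the strip, and the handle leans about 2 px in the 6x crop more than a true vertical would, which is within the error of reading it.
- **Bystanders:** comparing the side view with the first picture, the cores, plug, ring, cube, wrench and blue look-alike had not changed.

**Unresolved:**
- **Jar and brush:** the gripper blocked the view of both, so I could not check them at the end. The arm was not taken close to either.
- **Probe position:** I saw it about 2 mm (10–12 px in the crop) away from where the arm pose predicts. That matches the roughly 2 mm calibration error of the camera.

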